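Set and load the mail feeder for slim cartons

TASK

Set the mail feeder up for these slim cartons: turn its gap dial clockwise all the way to the stop, then back anticlockwise exactly three clicks, and let it go. Also stand the carton that is still on the desk upright in the hopper, between the two already there and the sliding follower, and push the follower up until the three cartons stand snug against the feed wall; do not knock a carton over on the way.

Things in the scene. Friction and masses are not known exactly. Their poses are not given: they have to be found in the camera images.
- feeder: white desktop mail feeder, fixed. Origin on the desk; x to its back, y to its left, z up (yaw 0: front faces the robot). Left: head unit, x -75 to 115, y 45 to 175, top z = 85 mm; its front, x -75 to 10, is a panel sloping 28 degrees from level, low at the front, bearing the dial. Right: the hopper. A separator roller behind the hopper moves 8 mm off the feed wall per click of the dial
- feed_wall (a point): foot of the feed wall (the head's right side, y = 45 mm) at the deck, z = 25 mm, mid hopper (x = 8.5 mm); axes as the feeder's. The hopper deck runs from here 229 mm to -y, between a front fence 71 mm to -x (20 mm high) and a rear fence 71 mm to +x (35 mm high). Cartons stand on the deck on a long edge, length along x, and are pushed toward +y against the wall
- dial_grip (a point): on the axis of the gap dial, 26 mm out from the sloping panel: where to hold it. A round black ribbed grip, 44 mm in diameter, 4 to 32 mm above the panel, over a 52 mm skirt 4 mm thick; alone on the panel. z points along its axis out of the panel, 28 degrees from vertical, leaning to the feeder's front; x points to the white pointer line
- dial_mark (a point): outer end of the white pointer line on the dial's top face, 22 mm from the axis, 32 mm above the panel; at the clockwise stop the line points straight up the slope, at the short white index mark on the panel
- gap_dial (a joint): angle of the gap dial in rad: 0 at the clockwise stop (gap closed), growing anticlockwise as seen looking at the panel; 6 clicks in all, one every 0.393 rad (22.5 degrees), so 3 clicks are 1.178 rad and the far stop 2.356. Spring detents (about 0.035 N m) pull it into the nearest click when it is let go
- follower (a joint): travel of the follower in m: 0 with its face 170 mm from the feed wall, growing toward the wall; three cartons snug are 0.104. It slides against about 3 N of friction and stays where it is left
- follower_grip (a point): in the follower's upright black grip, 15 mm under its top, which is 105 mm above the desk; the grip is 14 mm thick along the feeder's y and 30 mm along its x, its sides free down to 71 mm above the desk. It stands 45 mm behind (to -y of) the follower's pushing face. Axes as the feeder's
- follower_face (a point): middle of the follower's pushing face (100 mm wide, 26 to 88 mm above the desk), axes parallel to the feeder's
- carton_a: slim cardboard carton, 125 x 22 x 90 mm, 0.09 kg, standing in the hopper nearest the feed wall. Origin: centre of its underside; x along its 125 mm, y through its 22 mm thickness, z up
- carton_b: like carton_a, standing in the hopper behind it (to its right), not quite touching
- carton_c: like carton_a, standing upright on the desk to the right of the feeder: the one to load

How it is judged (in metres and radians):
On the way:
1. the dial has been turned clockwise to its stop (value of joint gap_dial below 0.1 rad), for 0.1 s.
At the end, for the whole second after the job is handed in: The dial rests at its third click from the clockwise stop (within a third of a click); the three cartons stand upright (within 5 degrees) on the hopper deck, the loaded one behind the other two; the follower leaves less than 4 mm of slack in the row; all at rest (value of joint gap_dial between 1.04 and 1.32 rad and value of joint follower between 0.1 and 0.107 m and angle between each of carton_a, carton_b, carton_c's own z axis and vertical below 0.09 rad and z of each of carton_a, carton_b, carton_c in the frame of feeder below 0.03 m and y of carton_a in the frame of feeder above 0.028 m and y of carton_b in the frame of feeder above 0.006 m and y of carton_c in the frame of feeder between -0.016 and -0.004 m and x of carton_c in the frame of feeder between -0.005 and 0.022 m and z of carton_c in the frame of feeder above 0.02 m and linear speed of carton_c below 0.02 m/s); the robot touches nothing.
It fails at once if a carton is knocked over (angle between any of carton_a, carton_b's own z axis and vertical above 0.6 rad or angle between carton_c's own z axis and vertical above 0.8 rad).
It also fails if it takes over 69 s, if anything falls off the work surface, if the arm or the gripper's body presses on something with over 40 N, if the wrist force passes 120 N, or if a joint passes its speed limit or range.

ROBOT

A 6-joint arm with a two-finger parallel gripper is mounted at the origin on a cart in front of the work surface, level with it; the furniture and walls round the work are solid. World frame = base frame: x ahead of the robot, y to its left, z up, the work surface at z = 0. Lengths are in mm, angles in degrees, forces in N, time in s.
With the tool pointing down it reaches from about 350 to 850 mm from the base axis. Payload 8.1 kg.
Tool frame: the origin (TCP) lies at the very end of the fingers, on their centre line; the grasp point (between the pads) lies 19 mm behind it; z points along the fingers, y is the line along which they close (so a half turn about z gives the same grasp; the last joint's range is limited). The gripper opens to 85 mm and grips with 20 to 120 N. Pads are 22 mm wide; open, the fingers measure 114 mm over their backs; the gripper's body (76 mm by 85 mm) begins 54 mm behind the grasp point. The pads swing forward as they close: fully open they stand 13 mm farther back than shut.
Start: joints at [59.278, 7.471, 85.268, -0, 87.261, -4.893], TCP at [261.392, 540.074, 231.292] pointing down, gripper open.
Joint ranges: [-169.43, 169.43], [-51.17, 129.36], [1.28, 143.12], [-76.62, 256.62], [0, 156.53], [-152.29, 152.29]. Speed limits (degrees/s): [136.94, 136.94, 159.86, 180, 180, 180].

INTERFACE

Orientations are given as [roll, pitch, yaw] about the fixed x, y, z axes, in that order (R = Rz(yaw) Ry(pitch) Rx(roll)).
In Python, from bench import status, viewer, job gives the robot as it stands.
- The arm moves only by the tool arm_command, never from a script. Its argument "targets" is a list that holds one entry, the list of rows, each a list of 7 numbers: the shift along the world's x, y, z in m, then the turn, a rotation vector about the world's x, y, z in rad, then the opening, from -1 (shut) to 1 (fully open). In form: [[[dx, dy, dz, rx, ry, rz, gripper], ...]]. A call has 1 to 10 rows; each row shifts and turns the commanded pose from where the row before left it; what a row does not reach is not made up. A row lasts 1/8 s, in which the tool goes at most 62.5 mm and 10.7 degrees, less where a joint would pass 70% of its speed; a pose out of reach is approached as far as the arm can. A call with a gripper value outside its range is refused whole. The fingers move at their own pace and stop on an object; "force" is the grip in N (left out, the last holds). Time passes only in rows, so rows that do not move let the fingers close. It gives the time, the measured TCP pose, the force, the opening and the grip force at its end, in the units of the state.
- status.sense(): the state, without advancing time (a new reading comes with each control period).
- viewer.snapshot(name): name is "side" or "top"; returns the picture (400x640x3 uint8, red, green, blue); there is no depth.
- viewer.camera_model(name): a dict with "vertical_fov" (degrees; the focal length in pixels is half the picture's height over the tangent of half this angle, whatever the lens; pixels are square), "cx", "cy" (the principal point, pixels), "k1" (the pictures are not rectified: a ray, as slopes to the right and down, at radius r is drawn at 1 + k1 r^2 times it, then the intrinsics apply), "xyz" and "attitude" of the camera in the world. Camera axes: x right, y down, z forward; pixel columns grow to the right and rows downward; lengths in mm; the calibration is good to about 2 mm. A picture is of the moment at which its call begins. camera_model takes no time and is no camera call.
- job.hand_in(): hands the job in; it is judged then, once.
The state is a dict: "time": time; "joint_pos": joint angles; "qd": joint speeds; "joint_efforts": joint torques, N m; "tool_pos": TCP position; "tcp_rot": TCP orientation; "ft_force": force on the tool from outside, world axes, zero at the start; "wrist_torque": the same for the moment, N m; "finger_gap": finger opening in mm; "grip_force": force on a finger pad.
Only numpy, scipy, OpenCV 4.12 (cv2) and the standard library are available. Lean on these libraries where they do the work, as an engineer would, in place of code of your own. Each camera call takes 0.05 s, during which the arm holds its last target. There are 200 camera calls.

## Working session

There is one attempt and no reset: what is moved stays moved. The work goes in short steps, Python scripts to look and compute and a tool call to move; the robot and the scene stay as the last step left them, time stands still between calls to the robot, and variables do not carry over. Pictures are saved under pics/ and viewed, at most 10 in all, crops included, and the job is handed in when it is done.

Besides the shell and the picture viewer there is one more tool, called after ">>>" as name(argument=value, ...), one argument or row to a line, values as JSON. arm_command: Moves the arm, as the interface text tells. Its arguments: {"type":"object","properties":{"targets":{"type":"array"},"force":{"type":"number"}},"required":["targets"]}

```bash
mkdir -p pics; cat > h.py <<'E'
import numpy as np, cv2
from bench import status, viewer, job
E
python3 - <<'E'
from h import *
for n in("side","top"):
    im=viewer.snapshot(n); cv2.imwrite(f"pics/{n}0.png",im[:,:,::-1]); print(n,viewer.camera_model(n))
s=status.sense(); print(s)
E
```

```text
side {'vertical_fov': 42.777037282717025, 'cx': 321.31933647069235, 'cy': 192.3941145124932, 'k1': 0.04087535785651994, 'xyz': array([  90.88694589, -839.36443477,  786.63569783]), 'attitude': array([-128.57098859,    1.02015152,  -34.14804234])}
top {'vertical_fov': 49.929632395512186, 'cx': 322.92527180701927, 'cy': 201.85526372818646, 'k1': -0.09105293232208407, 'xyz': array([ 447.69163285,  -98.58492395, 1159.29614469]), 'attitude': array([-172.10006123,   -0.64157966,  -90.58835107])}
{'time': 0.1, 'joint_pos': array([ 5.92780889e+01,  7.51228420e+00,  8.53242982e+01, -1.16942791e-03,
        8.72619550e+01, -4.89388762e+00]), 'qd': array([-0.03082576, -0.02536513, -0.20288831, -0.05709042,  0.0096892 ,
       -0.06433064]), 'joint_efforts': array([ 1.70124280e-03, -5.70949244e+01, -5.01946127e+01, -1.21061312e-04,
        8.14909843e-03,  1.02240989e-05]), 'tool_pos': array([261.13654869, 539.62749023, 230.32160402]), 'tcp_rot': array([-1.79901722e+02, -7.24254608e-03,  1.54172027e+02]), 'ft_force': array([-0.44809794, -0.18179075, -0.02906042]), 'wrist_torque': array([ 0.02976085, -0.01345386, -0.01460361]), 'grip_force': 0.0, 'finger_gap': 85.50106780134658}
```

View pics/side0.png

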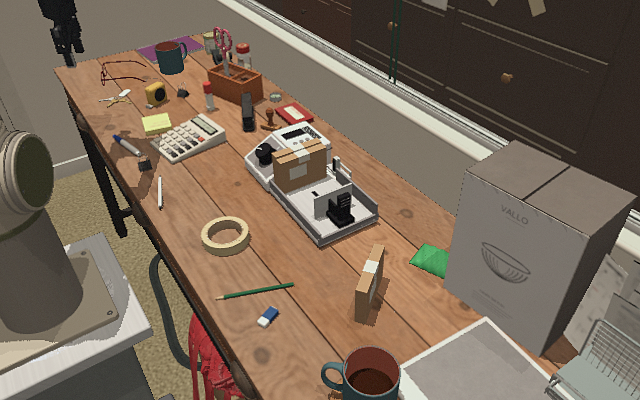

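View pics/top0.png

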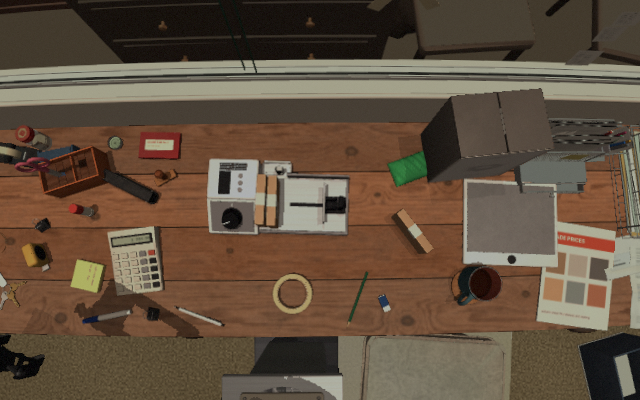

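The side view shows the feeder around (310,180) and carton C at (370,285). In the top view the feeder spans (208–350, 158–235), the dial is at (231,217) and carton C at (413,232). I'll zoom in for precise features.

```bash
python3 - <<'E'
from h import *
t=cv2.imread("pics/top0.png"); s=cv2.imread("pics/side0.png")
a=cv2.resize(t[150:265,200:440],None,fx=3.3,fy=3.3,interpolation=cv2.INTER_CUBIC)
cv2.imwrite("pics/c1.png",a)
b=cv2.resize(s[110:330,235:400],None,fx=2.7,fy=2.7,interpolation=cv2.INTER_CUBIC)
d=cv2.resize(t[195:240,207:262],None,fx=6,fy=6,interpolation=cv2.INTER_CUBIC)
out=np.zeros((594,800,3),np.uint8); out[:b.shape[0],:b.shape[1]]=b; out[:270,455:785]=d
cv2.imwrite("pics/c2.png",out)
E
```

```text
(no output)
```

View pics/c1.png

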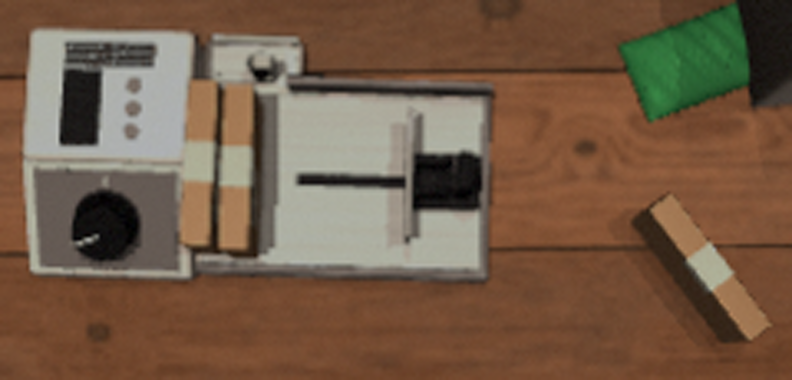

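View pics/c2.png

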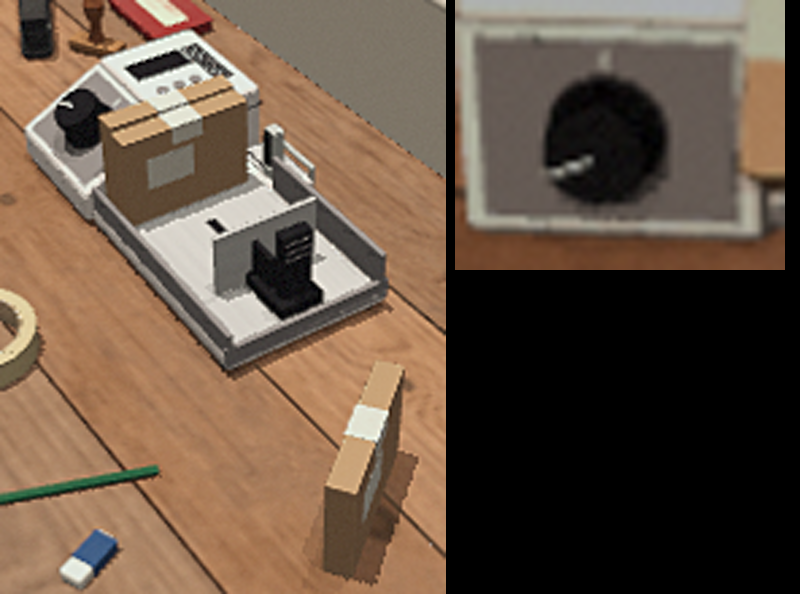

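```bash
cat >> h.py <<'E'
from scipy.spatial.transform import Rotation as Ro
from scipy.optimize import least_squares
C={n:viewer.camera_model(n) for n in("side","top")}
def proj(n,P):
    c=C[n]; R=Ro.from_euler('xyz',c['attitude'],degrees=True)
    p=R.inv().apply(np.atleast_2d(P)-c['xyz']); u=p[:,:2]/p[:,2:]
    u=u*(1+c['k1']*(u**2).sum(1,keepdims=True)); f=200/np.tan(np.radians(c['vertical_fov']/2))
    return u*f+[c['cx'],c['cy']]
def T(q,P): # q: x,y,yaw(deg)
    return Ro.from_euler('z',q[2],degrees=True).apply(np.atleast_2d(P))+[q[0],q[1],0]
def fit(obs,q0):
    # obs: (cam,px,py,P)
    def r(q): return np.concatenate([(proj(o[0],T(q,o[3]))[0]-o[1:3]) for o in obs])
    s=least_squares(r,q0,x_scale=[1,1,1],loss='soft_l1'); return s.x, r(s.x).reshape(-1,2)
def onplane(n,px,z):
    s=least_squares(lambda q: proj(n,[q[0],q[1],z])[0]-px,[500,0],x_scale=100); return s.x
t1=lambda x,y:(x/3.3+200,y/3.3+150)
s2=lambda x,y:(x/2.7+235,y/2.7+110)
E
python3 - <<'E'
from h import *
np.set_printoptions(precision=1,suppress=True)
t=lambda x,y,P:("top",*t1(x,y),P); s=lambda x,y,P:("side",*s2(x,y),P)
zl=85-85*np.tan(np.radians(28))
F=[t(30,30,(115,175,85)),t(194,33,(115,45,85)),t(27,158,(10,175,85)),t(193,161,(10,45,85)),t(33,273,(-75,175,zl)),t(191,277,(-75,45,zl)),
 s(190,31,(115,175,85)),s(260,98,(115,45,85)),s(103,68,(10,175,85)),s(28,130,(-75,175,zl))]
q,r=fit(F,[550,100,0]); print("feeder",q); print(r)
Cc=[t(668,194,(62.5,-11,90)),t(648,211,(62.5,11,90)),t(751,341,(-62.5,11,90)),t(771,324,(-62.5,-11,90)),
 s(376,363,(62.5,11,90)),s(404,367,(62.5,-11,90)),s(357,493,(-62.5,-11,90)),s(327,488,(-62.5,11,90)),s(326,568,(-62.5,11,0)),s(353,576,(-62.5,-11,0))]
qc,rc=fit(Cc,[500,-200,30]); print("c",qc);print(rc)
for n,w in(("only top","top"),("only side","side")):
    print(n,fit([o for o in F if o[0]==w],q)[0],fit([o for o in Cc if o[0]==w],qc)[0])
# dial
cx,cy=(606-455)/6+207,140/6+195
def inv(p): return Ro.from_euler('z',-q[2],degrees=True).apply(np.array(p)-[q[0],q[1],0])
for z in(75,85,90,95,100):
    print(z,inv([*onplane("top",[cx,cy],z),z]),inv([*onplane("side",s2(77,105),z),z]))
# follower grip top, plate
print("grip top t",inv([*onplane("top",t1(478,180),105),105]))
print("face t",inv([*onplane("top",t1(407,180),88),88]))
E
```

```text
feeder [592.7   5.8  -1.9]
[[ 1.  -1.2]
 [ 1.6 -1.1]
 [-0.6  0.4]
 [ 0.1  0.7]
 [ 0.1  0.2]
 [ 1.7  0.3]
 [-0.  -1.1]
 [ 0.6 -3.9]
 [-2.6 -3.2]
 [-2.6 -1.5]]
c [ 522.1 -343.4   36.7]
[[ 1.  -0.9]
 [ 0.3 -0.8]
 [ 0.  -0.6]
 [ 0.7 -0.8]
 [-1.  -1.9]
 [-0.2 -0.8]
 [ 0.3  0.4]
 [-0.7 -0.8]
 [-1.5  1.6]
 [-0.   1.7]]
only top [593.4   7.3  -1.5] [ 520.2 -342.1   37.1]
only side [585.   -4.1  -3.5] [ 523.1 -343.9   36.3]
75 [-38.6 111.7  75. ] [-35.5 128.6  75. ]
85 [-39.5 109.7  85. ] [-41.6 114.7  85. ]
90 [-40.  108.6  90. ] [-44.7 107.7  90. ]
95 [-40.5 107.6  95. ] [-47.8 100.8  95. ]
100 [-41.  106.6 100. ] [-50.9  93.8 100. ]
grip top t [  -0.4 -172.   105. ]
face t [   0.6 -118.9   88. ]
```

```bash
cat > ov.py <<'E'
from h import *
import sys
def boxlines(x0,x1,y0,y1,z0,z1):
    c=np.array([[x,y,z] for x in(x0,x1) for y in(y0,y1) for z in(z0,z1)],float)
    return [(c[i],c[j]) for i in range(8) for j in range(i) if np.sum(c[i]!=c[j])==1]
zl=85-85*np.tan(np.radians(28)); a=np.radians(28); n=np.array([-np.sin(a),0,np.cos(a)]); u=np.array([np.cos(a),0,np.sin(a)])
def circ(fx,fy,h,r):
    f=np.array([fx,fy,85-(10-fx)*np.tan(a)])+n*h; th=np.linspace(0,2*np.pi,40)
    p=[f+r*(np.cos(t)*u+np.sin(t)*np.array([0,1,0])) for t in th]; return list(zip(p[:-1],p[1:]))
def overlay(img,cam,q,qc,fx,fy,tr,x0,y0,w,h,k,qd=None):
    im=cv2.resize(img[y0:y0+h,x0:x0+w],None,fx=k,fy=k,interpolation=cv2.INTER_CUBIC)
    def dr(L,q,col):
        for A,B in L:
            p=[(proj(cam,T(q,P))[0]-[x0,y0]+.5)*k for P in(A,B)]
            cv2.line(im,*[tuple(np.round(v).astype(int).tolist()) for v in p],col,1)
    dr(boxlines(10,115,45,175,85,85.01),q,(0,255,0))
    V=lambda *p:np.array(p,float)
    dr([(V(-75,45,zl),V(-75,175,zl)),(V(-75,45,zl),V(10,45,85)),(V(-75,175,zl),V(10,175,85)),(V(-62.5,45,25),V(-62.5,-184,25)),(V(79.5,45,25),V(79.5,-184,25)),(V(-62.5,-184,25),V(79.5,-184,25)),(V(-62.5,45,45),V(-62.5,-184,45)),(V(79.5,45,60),V(79.5,-184,60))],q,(0,255,0))
    f=-125+1000*tr
    dr([(V(-41.5,f,26),V(58.5,f,26)),(V(-41.5,f,88),V(58.5,f,88)),(V(-41.5,f,26),V(-41.5,f,88)),(V(58.5,f,26),V(58.5,f,88))],q,(255,0,255))
    dr(boxlines(-6.5,23.5,f-52,f-38,71,105),q,(255,255,0))
    dr(circ(fx,fy,32,22)+circ(fx,fy,4,26),q,(0,255,255))
    if qc is not None: dr(boxlines(-62.5,62.5,-11,11,0,90),qc,(0,0,255))
    return im
E
python3 - <<'E'
from ov import *
q=[593.4,7,-1.5];qc=[521.5,-342.5,37]
a=overlay(cv2.imread("pics/top0.png"),"top",q,qc,-31,110,0,200,150,240,100,3.3)
b=overlay(cv2.imread("pics/side0.png"),"side",q,qc,-31,110,0,240,110,150,90,2.7)
b=overlay(cv2.imread("pics/side0.png"),"side",q,qc,-31,110,0,240,115,145,135,5)
cv2.imwrite("pics/o1.png",a);cv2.imwrite("pics/o2.png",b[:600])
o=np.zeros((600,800,3),np.uint8);o[:330,:792]=a[:330]
c=overlay(cv2.imread("pics/side0.png"),"side",q,qc,-31,110,0,240,115,150,75,5)
o=cv2.resize(b[:600],(644,600))
cv2.imwrite("pics/o2.png",o)
E
```

```text
(no output)
```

View pics/o1.png

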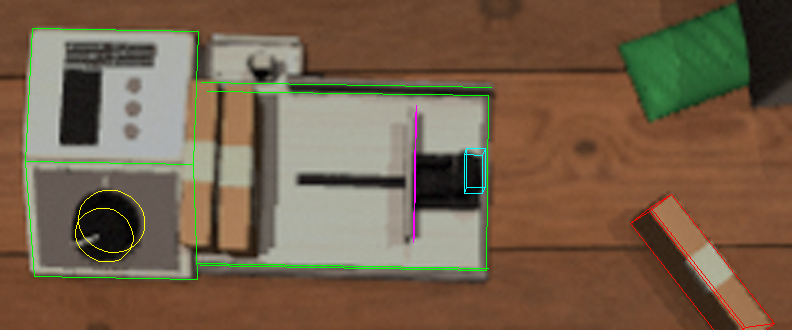

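View pics/o2.png

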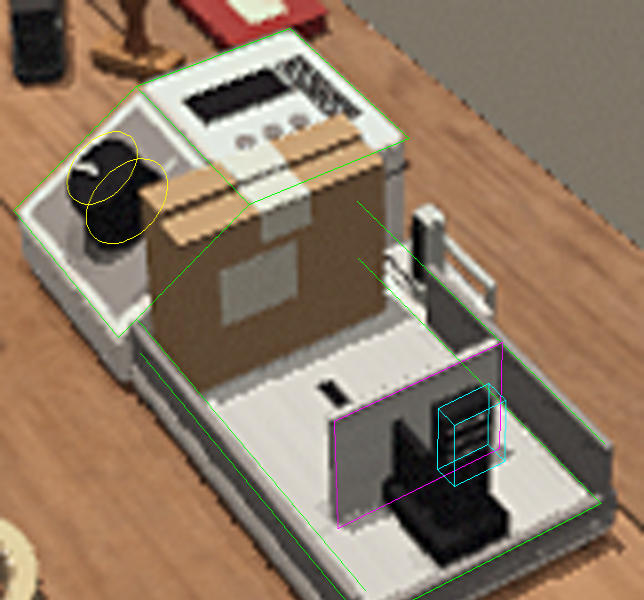

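The overlay fits to 1–2 px. The dial top is at about (105,230) in the top crop, pointing about 112° anticlockwise of its index, so 5 clicks. I shift the feeder 1.5 mm in y and compute the approach.

```bash
cat >> h.py <<'E'
np.set_printoptions(precision=4,suppress=True)
Q=[593,8.5,-1.5]; QC=[522,-342.5,36.7]
A=np.radians(28); NV=np.array([-np.sin(A),0,np.cos(A)])
def W(p): return T(Q,p)[0]
def dial(h): return W(np.array([-31,110,85-41*np.tan(A)])+h*NV)
def delta(pos,R):
    s=status.sense(); R0=Ro.from_euler('xyz',s['tcp_rot'],degrees=True)
    print("d(m)",(np.array(pos)-s['tool_pos'])/1000,"rotvec",(R*R0.inv()).as_rotvec(),"J",s['joint_pos'].round(1),"t",s['time'])
def down(psi): return Ro.from_euler('xyz',[180,0,psi],degrees=True)
def tilt(psi): return Ro.from_euler('z',Q[2],degrees=True)*Ro.from_euler('y',-28,degrees=True)*down(psi)
E
python3 - <<'E'
from h import *
print(dial(90),dial(6),T(Q,NV)[0]); delta(dial(90),tilt(155.67))
E
```

```text
[522.6521 120.3798 142.6652] [562.0742 119.3475  68.4976] [592.5307   8.5123   0.8829]
d(m) [ 0.2615 -0.4192 -0.0877] rotvec [-0.0113 -0.4894  0.0003] J [59.3  7.5 85.3 -0.  87.3 -4.9] t 0.1
```

>>> arm_command(
  targets=[
    [[0.026,-0.042,-0.0086,-0.001,-0.049,0,0.53],[0.026,-0.042,-0.0086,-0.001,-0.049,0,0.53],[0.026,-0.042,-0.0086,-0.001,-0.049,0,0.53],[0.026,-0.042,-0.0086,-0.001,-0.049,0,0.53],[0.026,-0.042,-0.0086,-0.001,-0.049,0,0.53],[0.026,-0.042,-0.0086,-0.001,-0.049,0,0.53],[0.026,-0.042,-0.0086,-0.001,-0.049,0,0.53],[0.026,-0.042,-0.0086,-0.001,-0.049,0,0.53],[0.026,-0.042,-0.0086,-0.001,-0.049,0,0.53],[0.026,-0.042,-0.0086,-0.001,-0.049,0,0.53]],
  ],
  force=20,
)

```text
time: 1.35
tool_pos: [521.8, 118.6, 144.9]
tcp_rot: [167.4, 25.4, 151.3]
ft_force: [-0.3, 0.7, -1.2]
finger_gap: 65.1
grip_force: 0.0
```

>>> arm_command(
  targets=[
    [[0,0,0,0,0,0,0.53],[0,0,0,0,0,0,0.53]],
  ],
)

```text
time: 1.6
tool_pos: [521.1, 120.0, 145.1]
tcp_rot: [167.5, 25.3, 151.3]
ft_force: [-0.2, 0.3, -0.2]
finger_gap: 65.4
grip_force: 0.0
```

```bash
python3 - <<'E'
from h import *
delta(dial(90),tilt(155.67));delta(dial(6),tilt(155.67));print(status.sense())
im=viewer.snapshot("side")[:,:,::-1]; t=viewer.snapshot("top")[:,:,::-1]
o=np.zeros((600,800,3),np.uint8); o[:,:400]=cv2.resize(im[80:230,220:320],(400,600),interpolation=2); o[:,400:]=cv2.resize(t[150:300,190:290],(400,600),interpolation=2)
cv2.imwrite("pics/d1.png",o)
E
```

```text
d(m) [ 0.0016  0.0004 -0.0024] rotvec [-0.003   0.0006  0.0004] J [ 11.5 -25.3 128.4  -7.8  49.8 -49. ] t 1.6
d(m) [ 0.041  -0.0006 -0.0766] rotvec [-0.003   0.0006  0.0004] J [ 11.5 -25.3 128.4  -7.8  49.8 -49. ] t 1.6
{'time': 1.6, 'joint_pos': array([ 11.5259, -25.3459, 128.3528,  -7.7873,  49.813 , -48.9874]), 'qd': array([ 1.6868, -0.0091, -0.766 ,  0.0918, -0.039 , -0.0003]), 'joint_efforts': array([ -1.1286, -28.3691, -50.5108,  -0.7882,  -3.2849,  -0.0793]), 'tool_pos': array([521.082 , 119.9767, 145.0848]), 'tcp_rot': array([167.4603,  25.2733, 151.2825]), 'ft_force': array([-0.1793,  0.267 , -0.2003]), 'wrist_torque': array([ 0.0017,  0.1959, -0.019 ]), 'grip_force': 0.0, 'finger_gap': 65.41542399876315}
```

View pics/d1.png

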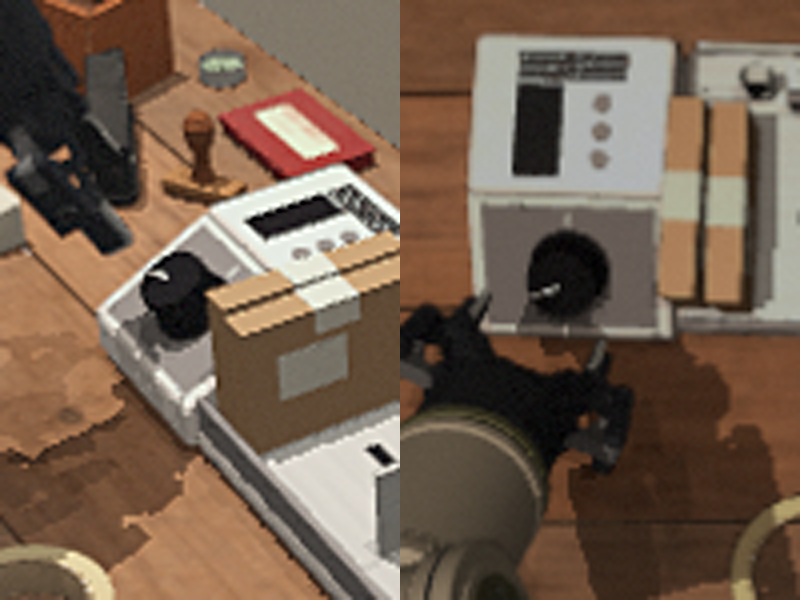

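The fingers straddle the dial's line of approach: tips at (480,300) and (600,350), dial at (567,275). Next I go in along its axis.

>>> arm_command(
  targets=[
    [[0.0058,0,-0.0109,0,0,0,0.53],[0.0058,0,-0.0109,0,0,0,0.53],[0.0058,0,-0.0109,0,0,0,0.53],[0.0058,0,-0.0109,0,0,0,0.53],[0.0058,0,-0.0109,0,0,0,0.53],[0.0058,0,-0.0109,0,0,0,0.53],[0.006,0,-0.011,0,0,0,0.53],[0,0,0,0,0,0,0.53]],
  ],
)

```text
time: 2.7
tool_pos: [561.6, 119.8, 67.2]
tcp_rot: [167.5, 25.2, 151.4]
ft_force: [-0.3, 0.6, 0.0]
finger_gap: 65.7
grip_force: 0.0
```

>>> arm_command(
  targets=[
    [[0,0,0,0,0,0,-0.2],[0,0,0,0,0,0,-0.2],[0,0,0,0,0,0,-0.2],[0,0,0,0,0,0,-0.2],[0,0,0,0,0,0,-0.2]],
  ],
  force=25,
)

```text
time: 3.32
tool_pos: [562.5, 120.7, 69.6]
tcp_rot: [167.4, 25.4, 151.3]
ft_force: [-2.4, 5.4, 1.4]
finger_gap: 43.1
grip_force: 25.7
```

```bash
python3 - <<'E'
from h import *
delta(dial(6),tilt(155.67));s=status.sense();print(s['wrist_torque']); print(T([0,0,Q[2]],NV))
E
```

```text
d(m) [-0.0004 -0.0013 -0.0011] rotvec [-0.0035  0.0027 -0.0011] J [ 10.4 -10.8 125.8  -8.8  37.7 -48.1] t 3.325
[0.7942 0.3405 0.323 ]
[[-0.4693  0.0123  0.8829]]
```

>>> arm_command(
  targets=[
    [[0,0,0,0.0751,-0.002,-0.1413,-0.2],[0,0,0,0.0751,-0.002,-0.1413,-0.2],[0,0,0,0.0751,-0.002,-0.1413,-0.2],[0,0,0,0.0751,-0.002,-0.1413,-0.2],[0,0,0,0.0751,-0.002,-0.1413,-0.2],[0,0,0,0.0751,-0.002,-0.1413,-0.2],[0,0,0,0.0751,-0.002,-0.1413,-0.2],[0,0,0,0.0751,-0.002,-0.1413,-0.2],[0,0,0,0.0751,-0.002,-0.1413,-0.2],[0,0,0,0.0751,-0.002,-0.1413,-0.2]],
  ],
)

```text
time: 4.58
tool_pos: [558.7, 119.2, 67.0]
tcp_rot: [154.7, -11.7, 64.7]
ft_force: [-34.4, -1.8, 22.8]
finger_gap: 43.3
grip_force: 29.0
```

>>> arm_command(
  targets=[
    [[0,0,0,0.0751,-0.002,-0.1413,-0.2],[0,0,0,0.0751,-0.002,-0.1413,-0.2],[0,0,0,0,0,0,-0.2]],
  ],
)

```text
time: 4.95
tool_pos: [558.0, 119.9, 66.5]
tcp_rot: [159.4, -18.8, 47.4]
ft_force: [-35.8, 1.0, 23.6]
finger_gap: 43.0
grip_force: 29.2
```

```bash
python3 - <<'E'
from h import *
delta(dial(6),tilt(155.67-120));s=status.sense();print(s['wrist_torque']@T([0,0,Q[2]],NV)[0],s['wrist_torque'],s['ft_force'])
E
```

```text
d(m) [ 0.0041 -0.0006  0.002 ] rotvec [ 0.0831 -0.0092 -0.1497] J [ 10.7 -10.8 126.   -9.5  38.2  62.9] t 4.95
0.007291403367723976 [0.3659 3.77   0.1503] [-35.827    0.9605  23.605 ]
```

The grip works, but a 35–40 N side load shows the dial sits about 4 mm lower on the slope than I took it. I shift the arm to relieve the load before going to the stop.

>>> arm_command(
  targets=[
    [[-0.002,0,-0.0005,0,0,0,-0.2],[-0.002,0,0,0,0,0,-0.2],[0,0,0,0,0,0,-0.2]],
  ],
)

```text
time: 5.32
tool_pos: [557.3, 119.9, 66.9]
tcp_rot: [159.1, -19.1, 47.6]
ft_force: [9.9, 3.5, -15.5]
finger_gap: 42.8
grip_force: 31.5
```

>>> arm_command(
  targets=[
    [[0.0008,0,0,0.0282,-0.0007,-0.053,-0.2],[0,0,0,0.0282,-0.0007,-0.053,-0.2],[0,0,0,0.0282,-0.0007,-0.053,-0.2],[0,0,0,0,0,0,-0.2],[0,0,0,0,0,0,-0.2]],
  ],
)

```text
time: 5.95
tool_pos: [556.0, 119.4, 65.8]
tcp_rot: [162.9, -22.1, 37.2]
ft_force: [-12.1, -0.4, 1.8]
finger_gap: 42.6
grip_force: 34.2
```

```bash
python3 - <<'E'
from h import *
delta(dial(6),tilt(155.67-120));s=status.sense();print(s['wrist_torque']@T([0,0,Q[2]],NV)[0],s['wrist_torque'],s['ft_force'])
t=viewer.snapshot("top")[:,:,::-1]
cv2.imwrite("pics/d2.png",cv2.resize(t[190:250,200:280],None,fx=8,fy=8,interpolation=2))
E
```

```text
d(m) [ 0.0061 -0.      0.0027] rotvec [ 0.0015 -0.0048  0.0069] J [ 10.8 -11.2 126.4  -9.7  38.   73.2] t 5.95
0.5759314403885953 [-0.1947  1.9996  0.521 ] [-12.1317  -0.361    1.7846]
```

The 0.58 N m reaction at 120° turned shows the dial is on its stop. Now I turn back three clicks.

>>> arm_command(
  targets=[
    [[0,0,0,0,0,0,-0.2],[0,0,0,-0.069,0.0018,0.1298,-0.2],[0,0,0,-0.069,0.0018,0.1298,-0.2],[0,0,0,-0.069,0.0018,0.1298,-0.2],[0,0,0,-0.069,0.0018,0.1298,-0.2],[0,0,0,-0.069,0.0018,0.1298,-0.2],[0,0,0,-0.069,0.0018,0.1298,-0.2],[0,0,0,-0.069,0.0018,0.1298,-0.2],[0,0,0,-0.069,0.0018,0.1298,-0.2],[0,0,0,0,0,0,-0.2]],
  ],
)

```text
time: 7.25
tool_pos: [560.3, 117.6, 68.6]
tcp_rot: [152.3, 6.2, 99.7]
ft_force: [18.6, -12.4, -14.0]
finger_gap: 42.9
grip_force: 31.3
```

```bash
python3 - <<'E'
from h import *
delta(dial(6),tilt(155.67-120+67.5));s=status.sense();print(s['wrist_torque']@T([0,0,Q[2]],NV)[0],s['wrist_torque'],s['ft_force'])
E
```

```text
d(m) [ 0.0018  0.0017 -0.0001] rotvec [-0.0004  0.0056  0.007 ] J [ 10.4 -11.2 126.3  -9.5  37.5   5.3] t 7.25
-0.025385563254090932 [-1.7454 -1.3177 -0.9381] [ 18.6264 -12.3711 -13.9558]
```

Release gently, then withdraw along the axis and look.

>>> arm_command(
  targets=[
    [[0,0,0,0,0,0,0.2],[0,0,0,0,0,0,0.5],[0,0,0,0,0,0,0.53],[0,0,0,0,0,0,0.53],[-0.005,0,0.009,0,0,0,0.53],[-0.01,0,0.019,0,0,0,0.53],[-0.015,0,0.028,0,0,0,0.53],[-0.02,0,0.04,0,0,0,0.53],[-0.02,0,0.04,0,0,0,0.53],[-0.02,-0.03,0.02,0,0,0,0.53]],
  ],
)

```text
time: 8.5
tool_pos: [469.0, 91.4, 228.4]
tcp_rot: [152.1, 5.9, 99.9]
ft_force: [0.0, -0.7, 0.2]
finger_gap: 65.2
grip_force: 0.0
```

```bash
python3 - <<'E'
from h import *
print(status.sense()['ft_force'])
p=np.array(QC[:2]+[0]); delta(p+[0,0,160],down(QC[2]))
s=viewer.snapshot("side")[:,:,::-1];t=viewer.snapshot("top")[:,:,::-1]
o=np.zeros((400,800,3),np.uint8);o[:,:400]=cv2.resize(t[190:250,202:262],(400,400),interpolation=2);o[:,400:]=cv2.resize(s[125:185,235:295],(400,400),interpolation=2)
cv2.imwrite("pics/d3.png",o)
E
```

```text
[ 0.0043 -0.7272  0.1562]
d(m) [ 0.053  -0.4339 -0.0684] rotvec [ 0.2887  0.4366 -1.1044] J [  8.3 -42.5 130.4  -5.   64.1  -2. ] t 8.5
```

View pics/d3.png

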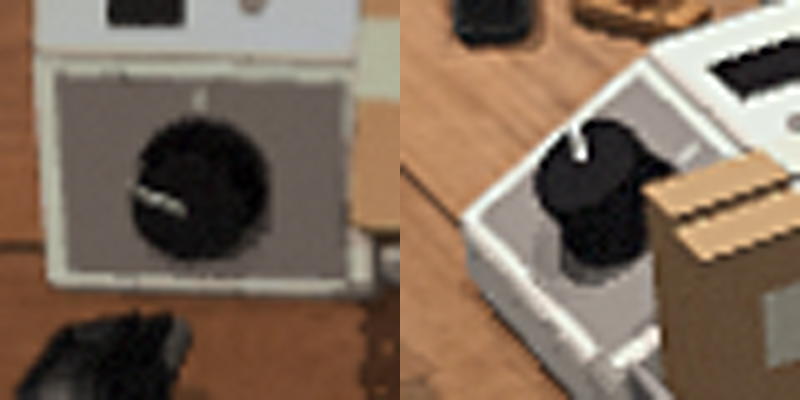

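The pointer line now runs from (185,212) to (135,185), about 65° anticlockwise of the index: third click. Next, carton C.

>>> arm_command(
  targets=[
    [[0.0053,-0.0434,-0.0068,0.0289,0.0437,-0.1104,0.53],[0.0053,-0.0434,-0.0068,0.0289,0.0437,-0.1104,0.53],[0.0053,-0.0434,-0.0068,0.0289,0.0437,-0.1104,0.53],[0.0053,-0.0434,-0.0068,0.0289,0.0437,-0.1104,0.53],[0.0053,-0.0434,-0.0068,0.0289,0.0437,-0.1104,0.53],[0.0053,-0.0434,-0.0068,0.0289,0.0437,-0.1104,0.53],[0.0053,-0.0434,-0.0068,0.0289,0.0437,-0.1104,0.53],[0.0053,-0.0434,-0.0068,0.0289,0.0437,-0.1104,0.53],[0.0053,-0.0434,-0.0068,0.0289,0.0437,-0.1104,0.53],[0.0053,-0.0434,-0.0068,0.0289,0.0437,-0.1104,0.53]],
  ],
)

```text
time: 9.85
tool_pos: [522.2, -344.9, 155.6]
tcp_rot: [-179.6, 0.1, 36.4]
ft_force: [1.4, -0.7, 2.3]
finger_gap: 65.3
grip_force: 0.0
```

>>> arm_command(
  targets=[
    [[0,0,0,0,0,0,0.3],[0,0,0,0,0,0,0.3]],
  ],
)

```text
time: 10.1
tool_pos: [521.9, -343.3, 155.5]
tcp_rot: [-179.6, 0.1, 36.6]
ft_force: [0.1, 0.3, -0.3]
finger_gap: 55.4
grip_force: 0.0
```

```bash
python3 - <<'E'
from h import *
p=np.array(QC[:2]+[0]); delta(p+[0,0,45],down(QC[2]))
E
```

```text
d(m) [ 0.0001  0.0008 -0.1105] rotvec [-0.0047 -0.0052  0.002 ] J [-38.1  14.2  85.7   0.   80.5  15.4] t 10.1
```

>>> arm_command(
  targets=[
    [[0,0.0008,-0.0225,-0.005,-0.005,0.002,0.3],[0,0,-0.0225,0,0,0,0.3],[0,0,-0.0225,0,0,0,0.3],[0,0,-0.0225,0,0,0,0.3],[0,0,-0.0205,0,0,0,0.3],[0,0,0,0,0,0,0.3]],
  ],
)

```text
time: 10.85
tool_pos: [521.0, -341.4, 44.4]
tcp_rot: [-179.9, 0.1, 36.7]
ft_force: [-0.1, 0.2, -0.4]
finger_gap: 55.7
grip_force: 0.0
```

>>> arm_command(
  targets=[
    [[0,0,0,0,0,0,0],[0,0,0,0,0,0,-0.3],[0,0,0,0,0,0,-0.6],[0,0,0,0,0,0,-0.6],[0,0,0,0,0,0,-0.6],[0,0,0,0,0,0,-0.6]],
  ],
  force=25,
)

```text
time: 11.6
tool_pos: [522.6, -343.7, 47.0]
tcp_rot: [179.8, -0.0, 36.7]
ft_force: [-0.1, 0.6, 6.4]
finger_gap: 21.8
grip_force: 29.9
```

>>> arm_command(
  targets=[
    [[0,0,0.005,0,0,0,-0.6],[0,0,0.015,0,0,0,-0.6],[0,0,0.03,0,0,0,-0.6],[0,0,0.03,0,0,0,-0.6],[0,0,0.03,0,0,0,-0.6],[0,0,0.03,0,0,0,-0.6],[0,0,0,0,0,0,-0.6]],
  ],
)

```text
time: 12.48
tool_pos: [523.7, -344.4, 190.4]
tcp_rot: [179.5, -0.1, 36.7]
ft_force: [0.3, 0.2, -0.7]
finger_gap: 21.5
grip_force: 29.0
```

```bash
python3 - <<'E'
from ov import *
s=status.sense();print(s['tool_pos'],s['tcp_rot'],s['finger_gap'],s['ft_force'])
b=viewer.snapshot("side")[:,:,::-1].copy();b2=viewer.snapshot("top")[:,:,::-1].copy()
o=np.zeros((560,800,3),np.uint8)
o[:,:400]=cv2.resize(b[150:345,270:409],(400,560),interpolation=2);o[:,400:]=cv2.resize(b2[150:300,343:450],(400,560),interpolation=2)
cv2.imwrite("pics/e1.png",o)
R=down(-1.5); delta(W([8.5,-62,25+45+100]),R)
E
```

```text
[ 523.6815 -344.4379  190.3825] [179.5337  -0.0847  36.6783] 21.468122654057332 [ 0.2517  0.2354 -0.7033]
d(m) [ 0.0779  0.2894 -0.0161] rotvec [ 0.002   0.0005 -0.6663] J [-38.   12.5  84.4  -0.   83.   15.3] t 12.575
```

View pics/e1.png

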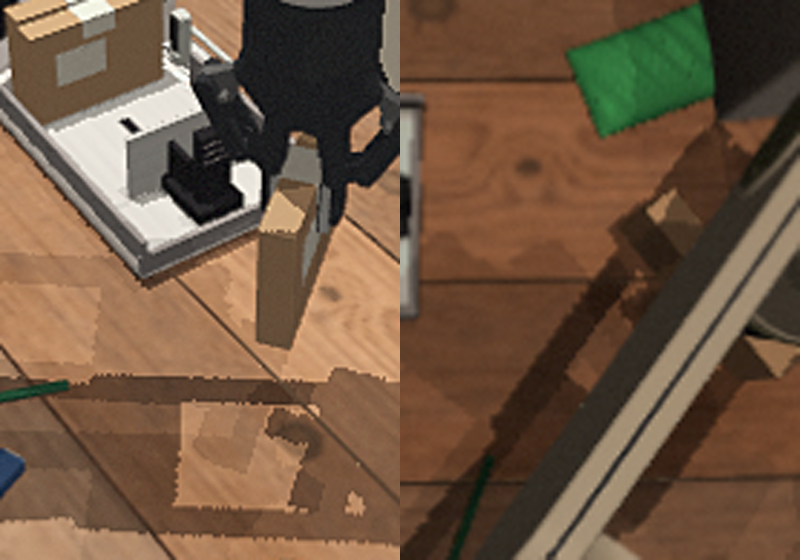

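Carton C is held upright and clear of the desk, its lower end at (275,345) in the left half. Carry it over the hopper.

>>> arm_command(
  targets=[
    [[0.0098,0.0362,0,0,0,-0.0833,-0.6],[0.0098,0.0362,0,0,0,-0.0833,-0.6],[0.0098,0.0362,0,0,0,-0.0833,-0.6],[0.0098,0.0362,0,0,0,-0.0833,-0.6],[0.0098,0.0362,0,0,0,-0.0833,-0.6],[0.0098,0.0362,0,0,0,-0.0833,-0.6],[0.0098,0.0362,0,0,0,-0.0833,-0.6],[0.0095,0.0362,0,0,0,-0.0833,-0.6],[0,0,0,0,0,0,-0.6],[0,0,0,0,0,0,-0.6]],
  ],
)

```text
time: 13.82
tool_pos: [599.2, -53.7, 184.4]
tcp_rot: [179.9, 0.2, -1.4]
ft_force: [0.3, -0.3, -0.8]
finger_gap: 21.5
grip_force: 29.0
```

```bash
python3 - <<'E'
from ov import *
delta(W([8.5,-62,25+46]),down(-1.5))
s=status.sense();x,y,z=s['tool_pos'];print(s['tool_pos'],s['tcp_rot'])
b=viewer.snapshot("side")[:,:,::-1].copy();b2=viewer.snapshot("top")[:,:,::-1].copy()
cv2.imwrite("pics/f_raw.png",b)
def hl(im,cam,x0,y0,w,h,k):
    im=overlay(im,cam,Q,None,-33,110,0,x0,y0,w,h,k)
    for A,B in boxlines(-62.5,62.5,-11,11,z-46,z+44):
        p=[(proj(cam,T([x,y,-1.5],P))[0]-[x0,y0]+.5)*k for P in(A,B)]
        cv2.line(im,*[tuple(np.round(v).astype(int).tolist()) for v in p],(0,0,255),1)
    return im
o=hl(b,"side",240,60,150,145,4)
cv2.imwrite("pics/f1.png",o)
E
```

```text
d(m) [ 0.0006 -0.     -0.1134] rotvec [ 0.0016 -0.0027 -0.0012] J [-9.9  9.3 88.2 -0.1 82.7 81.5] t 13.825
[599.2353 -53.6758 184.4376] [179.9047   0.155   -1.4302]
```

View pics/f1.png

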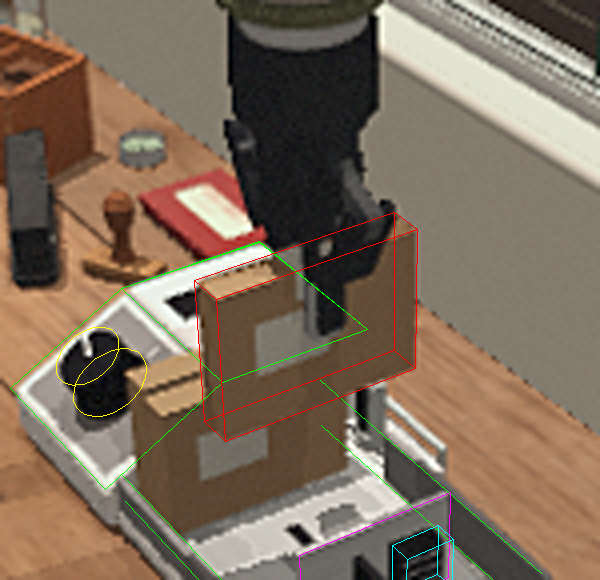

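The held carton matches the model (red box, left edge near x=200–225) and sits between the fences. Lower it.

>>> arm_command(
  targets=[
    [[0,0,-0.025,0,0,0,-0.6],[0,0,-0.025,0,0,0,-0.6],[0,0,-0.025,0,0,0,-0.6],[0,0,-0.015,0,0,0,-0.6],[0,0,-0.01,0,0,0,-0.6],[0,0,-0.005,0,0,0,-0.6],[0,0,-0.003,0,0,0,-0.6],[0,0,0,0,0,0,-0.6]],
  ],
)

```text
time: 14.92
tool_pos: [600.4, -53.5, 78.3]
tcp_rot: [179.9, -0.0, -1.5]
ft_force: [0.8, 0.3, -0.2]
finger_gap: 21.6
grip_force: 29.0
```

>>> arm_command(
  targets=[
    [[0,0,-0.0015,0,0,0,-0.6],[0,0,-0.0015,0,0,0,-0.6],[0,0,0,0,0,0,-0.6]],
  ],
)

```text
time: 15.3
tool_pos: [600.0, -53.5, 74.8]
tcp_rot: [179.9, 0.0, -1.5]
ft_force: [-0.7, -0.9, -0.8]
finger_gap: 21.9
grip_force: 29.0
```

>>> arm_command(
  targets=[
    [[0,0,-0.0015,0,0,0,-0.6],[0,0,-0.001,0,0,0,-0.6],[0,0,0,0,0,0,-0.6],[0,0,0,0,0,0,-0.6]],
  ],
)

```text
time: 15.8
tool_pos: [600.1, -53.5, 72.4]
tcp_rot: [179.9, 0.0, -1.5]
ft_force: [-0.3, -0.3, 0.1]
finger_gap: 21.6
grip_force: 29.0
```

>>> arm_command(
  targets=[
    [[0,0,-0.001,0,0,0,-0.6],[0,0,-0.001,0,0,0,-0.6],[0,0,0,0,0,0,-0.6]],
  ],
)

```text
time: 16.18
tool_pos: [600.6, -53.7, 71.9]
tcp_rot: [179.9, -0.0, -1.5]
ft_force: [-4.0, 0.1, 9.6]
finger_gap: 22.0
grip_force: 30.4
```

Contact with the deck (9.6 N). I release, rise straight up, and check.

>>> arm_command(
  targets=[
    [[0,0,0.0007,0,0,0,-0.45],[0,0,0,0,0,0,-0.3],[0,0,0,0,0,0,-0.1],[0,0,0,0,0,0,0.06],[0,0,0,0,0,0,0.06],[0,0,0.015,0,0,0,0.06],[0,0,0.03,0,0,0,0.06],[0,0,0.03,0,0,0,0.06],[0,0,0.03,0,0,0,0.06],[0,0,0.03,0,0,0,0.06]],
  ],
)

```text
time: 17.42
tool_pos: [600.3, -53.6, 208.5]
tcp_rot: [179.9, -0.1, -1.5]
ft_force: [0.3, 0.0, -0.8]
finger_gap: 45.2
grip_force: 0.0
```

```bash
python3 - <<'E'
from ov import *
delta(W([8.5,-170,170]),down(-1.5)); delta(W([8.5,-170,76]),down(-1.5))
b=viewer.snapshot("side")[:,:,::-1].copy()
cv2.imwrite("pics/g1.png",cv2.resize(b[120:250,250:390],(640,594),interpolation=2))
E
```

```text
d(m) [-0.0032 -0.1081 -0.0385] rotvec [0.0018 0.001  0.0001] J [-9.9  8.4 86.6 -0.1 84.9 81.6] t 17.425
d(m) [-0.0032 -0.1081 -0.1325] rotvec [0.0018 0.001  0.0001] J [-9.9  8.4 86.6 -0.1 84.9 81.6] t 17.425
```

View pics/g1.png

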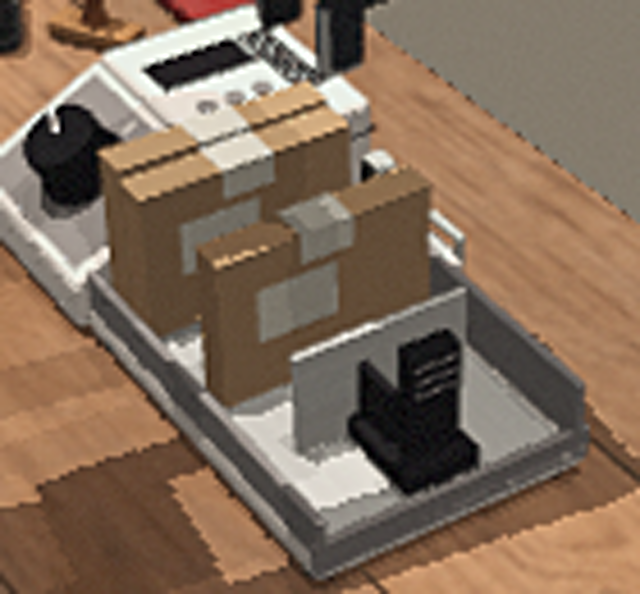

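Carton C stands upright between carton B and the follower, with its lower left corner at (205,400). Now grasp the follower grip. This was my 11th viewed picture, one over the 10 allowed, so from here I use numbers only.

>>> arm_command(
  targets=[
    [[-0.001,-0.036,0,0,0,0,-0.2],[-0.001,-0.036,0,0,0,0,-0.2],[-0.001,-0.036,0,0,0,0,-0.2],[0,0,-0.03,0,0,0,-0.2],[0,0,-0.03,0,0,0,-0.2],[0,0,0,0,0,0,-0.2]],
  ],
)

```text
time: 18.23
tool_pos: [595.2, -161.0, 143.8]
tcp_rot: [-180.0, 0.3, -1.5]
ft_force: [-0.3, 0.3, 0.1]
finger_gap: 34.1
grip_force: 0.0
```

```bash
python3 - <<'E'
from h import *
delta(W([8.5,-170,77]),down(-1.5))
E
```

```text
d(m) [ 0.0018 -0.0007 -0.0668] rotvec [-0.0001 -0.005   0.0003] J [-19.8  13.4  87.9  -0.1  79.   71.7] t 18.225
```

>>> arm_command(
  targets=[
    [[0.0015,-0.0005,-0.017,0,0,0,-0.2],[0,0,-0.017,0,0,0,-0.2],[0,0,-0.017,0,0,0,-0.2],[0,0,-0.012,0,0,0,-0.2],[0,0,0,0,0,0,-0.2]],
  ],
)

```text
time: 18.85
tool_pos: [597.5, -161.6, 81.4]
tcp_rot: [180.0, 0.2, -1.5]
ft_force: [-0.5, 0.1, -0.3]
finger_gap: 34.4
grip_force: 0.0
```

>>> arm_command(
  targets=[
    [[0,0,0,0,0,0,-0.4],[0,0,0,0,0,0,-0.6],[0,0,0,0,0,0,-0.8],[0,0,0,0,0,0,-0.8],[0,0,0,0,0,0,-0.8]],
  ],
  force=25,
)

```text
time: 19.48
tool_pos: [599.2, -159.7, 84.1]
tcp_rot: [-179.9, -0.0, -1.5]
ft_force: [-1.5, 10.4, 3.7]
finger_gap: 13.3
grip_force: 29.0
```

>>> arm_command(
  targets=[
    [[0.0002,0.006,0,0,0,0,-0.8],[0.0002,0.008,0,0,0,0,-0.8],[0.0002,0.008,0,0,0,0,-0.8],[0.0002,0.008,0,0,0,0,-0.8],[0.0002,0.006,0,0,0,0,-0.8],[0.0001,0.005,0,0,0,0,-0.8],[0.0001,0.005,0,0,0,0,-0.8],[0.0001,0.005,0,0,0,0,-0.8],[0.0001,0.005,0,0,0,0,-0.8],[0.0001,0.005,0,0,0,0,-0.8]],
  ],
)

```text
time: 20.72
tool_pos: [601.4, -101.0, 84.1]
tcp_rot: [179.9, -0.2, -1.5]
ft_force: [3.7, -2.8, 5.2]
finger_gap: 13.2
grip_force: 29.0
```

>>> arm_command(
  targets=[
    [[0.0001,0.005,0,0,0,0,-0.8],[0.0001,0.005,0,0,0,0,-0.8],[0.0001,0.005,0,0,0,0,-0.8],[0.0001,0.005,0,0,0,0,-0.8],[0.0001,0.005,0,0,0,0,-0.8],[0.0001,0.004,0,0,0,0,-0.8],[0.0001,0.003,0,0,0,0,-0.8],[0,0,0,0,0,0,-0.8]],
  ],
)

```text
time: 21.72
tool_pos: [602.6, -68.6, 84.1]
tcp_rot: [179.9, -0.2, -1.5]
ft_force: [7.0, -1.0, 4.1]
finger_gap: 13.2
grip_force: 28.9
```

>>> arm_command(
  targets=[
    [[0,0.0025,0,0,0,0,-0.8],[0,0.0025,0,0,0,0,-0.8],[0,0.0025,0,0,0,0,-0.8],[0,0.0015,0,0,0,0,-0.8],[0,0,0,0,0,0,-0.8]],
  ],
)

```text
time: 22.35
tool_pos: [602.9, -59.9, 84.2]
tcp_rot: [179.9, -0.3, -1.5]
ft_force: [8.2, -1.5, 1.6]
finger_gap: 13.4
grip_force: 28.7
```

>>> arm_command(
  targets=[
    [[0,0.0015,0,0,0,0,-0.8],[0,0.0015,0,0,0,0,-0.8],[0,0,0,0,0,0,-0.8]],
  ],
)

```text
time: 22.72
tool_pos: [603.0, -57.0, 84.1]
tcp_rot: [179.9, -0.3, -1.5]
ft_force: [8.2, -3.5, 1.0]
finger_gap: 13.9
grip_force: 28.6
```

>>> arm_command(
  targets=[
    [[0,0.001,0,0,0,0,-0.8],[0,0.001,0,0,0,0,-0.8],[0,0,0,0,0,0,-0.8]],
  ],
)

```text
time: 23.1
tool_pos: [603.1, -55.5, 84.2]
tcp_rot: [179.8, -0.3, -1.5]
ft_force: [10.0, -5.5, 0.5]
finger_gap: 13.7
grip_force: 28.6
```

>>> arm_command(
  targets=[
    [[0,0.001,0,0,0,0,-0.8],[0,0,0,0,0,0,-0.8]],
  ],
)

```text
time: 23.35
tool_pos: [603.1, -55.5, 84.2]
tcp_rot: [179.8, -0.3, -1.5]
ft_force: [9.6, -8.8, -0.1]
finger_gap: 13.4
grip_force: 28.6
```

The follower stalls at 104.2 mm of travel with force rising, so the row is snug. I let go, go up, and check the follower numerically.

>>> arm_command(
  targets=[
    [[0,0,0,0,0,0,-0.5],[0,0,0,0,0,0,-0.25],[0,0,0,0,0,0,-0.2],[0,0,0,0,0,0,-0.2],[0,0,0.01,0,0,0,-0.2],[0,0,0.03,0,0,0,-0.2],[0,0,0.04,0,0,0,-0.2],[-0.03,0,0.04,0,0,0,-0.2],[-0.06,-0.02,0.02,0,0,0,-0.2],[-0.06,-0.02,0,0,0,0,-0.2]],
  ],
)

```text
time: 24.6
tool_pos: [455.1, -93.2, 225.3]
tcp_rot: [179.8, -0.3, -1.4]
ft_force: [-0.6, -1.3, -0.4]
finger_gap: 34.3
grip_force: 0.0
```

>>> arm_command(
  targets=[
    [[-0.06,-0.03,0,0,0,0,-0.2],[-0.05,-0.03,0,0,0,0,-0.2],[0,0,0,0,0,0,-0.2],[0,0,0,0,0,0,-0.2]],
  ],
)

```text
time: 25.1
tool_pos: [349.6, -150.8, 222.9]
tcp_rot: [179.9, -0.1, -1.6]
ft_force: [0.4, -0.5, -0.6]
finger_gap: 34.0
grip_force: 0.0
```

```bash
python3 - <<'E'
from h import *
print(status.sense()['ft_force'])
im=viewer.snapshot("top"); 
# colour class profile along the hopper (feeder y) at carton-top height: brown R-B large; plus dial pointer pixels
hsv=cv2.cvtColor(im,cv2.COLOR_RGB2HSV)
for X in(-30,35):
  print(X,[ (y,*im[tuple(np.round(proj("top",W([X,y,115]))[0]).astype(int)[::-1])].tolist()) for y in range(48,-52,-4)])
c=proj("top",W(np.array([-33,110,85-43*np.tan(A)])+32*NV))[0]; x0,y0=np.round(c).astype(int)
g=im[y0-14:y0+15,x0-14:x0+15].min(2).astype(int); ys,xs=np.where((g>110)&(np.hypot(*np.mgrid[-14:15,-14:15])<12)); print(c,np.c_[xs+x0-c[0],ys+y0-c[1]].round(1).tolist())
E
```

```text
[ 0.4206 -0.4986 -0.5993]
-30 [(48, 135, 111, 88), (44, 166, 123, 87), (40, 167, 124, 88), (36, 169, 125, 88), (32, 167, 125, 87), (28, 153, 114, 79), (24, 168, 128, 91), (20, 168, 125, 88), (16, 168, 126, 88), (12, 167, 124, 87), (8, 169, 125, 88), (4, 154, 116, 82), (0, 168, 126, 88), (-4, 168, 126, 88), (-8, 170, 127, 90), (-12, 168, 125, 88), (-16, 166, 125, 89), (-20, 75, 68, 61), (-24, 103, 96, 89), (-28, 59, 54, 50), (-32, 99, 92, 85), (-36, 105, 98, 91), (-40, 174, 177, 165), (-44, 172, 176, 163), (-48, 173, 175, 164)]
35 [(48, 168, 157, 136), (44, 162, 119, 82), (40, 164, 121, 85), (36, 163, 120, 84), (32, 164, 121, 85), (28, 165, 125, 88), (24, 156, 120, 83), (20, 163, 119, 83), (16, 163, 121, 84), (12, 162, 120, 83), (8, 166, 122, 86), (4, 166, 133, 93), (0, 165, 128, 91), (-4, 164, 120, 86), (-8, 164, 121, 84), (-12, 163, 121, 85), (-16, 164, 124, 85), (-20, 120, 90, 60), (-24, 121, 113, 102), (-28, 57, 53, 47), (-32, 85, 79, 73), (-36, 105, 98, 91), (-40, 173, 172, 158), (-44, 173, 173, 158), (-48, 172, 171, 157)]
[230.4603 221.6705] [[8.5, 11.3], [6.5, 23.3], [7.5, 23.3], [8.5, 23.3], [9.5, 23.3], [10.5, 23.3], [7.5, 24.3], [8.5, 24.3], [9.5, 24.3], [10.5, 24.3], [11.5, 24.3], [12.5, 24.3], [13.5, 24.3], [14.5, 24.3], [15.5, 24.3], [16.5, 24.3], [17.5, 24.3], [18.5, 24.3], [19.5, 24.3]]
```

The three carton tops are contiguous over about 66 mm, starting at the wall, and the dial hasn't been touched since it was checked. Handing in.

```bash
python3 -c "
from bench import job
print(job.hand_in())"
```

```text
the job is handed in; nothing more can be done
None
```

The job is handed in at about 25 s with no verdict shown: by my measurements the dial is at its third click from the clockwise stop and the three cartons stand snug behind the follower at about 104 mm of travel; I viewed 11 pictures, one over the limit of 10.

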